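Index the ring holder on by four clicks and lock it

ROBOT

A 7-joint arm with a two-finger parallel gripper is mounted at the origin on a cart in front of the work surface, level with it; the furniture and walls round the work are solid. World frame = base frame: x ahead of the robot, y to its left, z up, the work surface at z = 0. Lengths are in mm, angles in rad, forces in N, time in s.
With the tool pointing down it reaches from about 400 to 875 mm from the base axis. Payload 19.3 kg.
Tool frame: the origin (TCP) lies at the very end of the fingers, on their centre line; the grasp point (between the pads) lies 19 mm behind it; z points along the fingers, y is the direction in which the jaws open and shut (so a half turn about z gives the same grasp; the last joint's range is limited). The gripper opens to 85 mm and grips with 20 to 120 N. Pads are 22 mm wide; open, the fingers measure 114 mm over their backs; the gripper's body (76 mm by 85 mm) begins 54 mm behind the grasp point. The pads swing forward as they close: fully open they stand 13 mm farther back than shut.
Start: joints at [1.223, 0.521, -0.036, 1.599, 0.021, 1.021, -0.113], TCP at [171.372, -601.038, 231.291] pointing down, gripper open.
Joint ranges: [-2.91, 2.91], [-0.3, 2.13], [-1.5, 1.42], [0.17, 2.43], [-1.26, 4.41], [0.16, 1.93], [-2.52, 2.52]. Speed limits (rad/s): [1.89, 1.89, 2.39, 2.39, 3.01, 3.01, 3.01].

INTERFACE

Orientations are given as a rotation vector (axis times angle).
In Python, from station import * gives the robot as it stands. Calls block until the motion is done:
- goto(position, orientation): joint-space move of the TCP to a pose.
- servo_line(position, rot=None, rate=150): straight line of the TCP; rot=None keeps the orientation; rate is the mean speed in mm/s.
- set_joints(angles): joint-space move.
- command_gripper(opening): opening from 0.0 (shut) to 1.0 (fully open); the grip force is fixed at half the most; returns when the fingers have stopped.
- sleep(seconds).
- ik(position, orientation): joint angles nearest the present ones, or None.
- observe(): the state.
- snapshot(name): name is "scene" or "top"; returns a dict with "image" (420x560x3 uint8, red, green, blue), "fx", "fy", "cx", "cy" (pixels), "eye" and "rotation" of the camera in the world. Camera axes: x right, y down, z forward; pixel columns grow to the right and rows downward; lengths in mm; the calibration is good to about 2 mm. A picture is of the moment at which its call begins. There is no depth.
A pose or a line that the arm cannot do raises PlanningError and nothing moves.
- finish_job(): hands the job in, once; it reports no verdict.
The state is a dict: "clock": time; "q": joint angles; "joint_velocities": joint speeds; "effort": joint torques, N m; "tool_pos": TCP position; "tool_rot": TCP orientation; "ft_force": force on the tool from outside, world axes, zero at the start; "torque": the same for the moment, N m; "width": opening from 0.0 (shut) to 1.0 (fully open).
Only numpy, scipy, OpenCV 4.12 (cv2) and the standard library are available. Lean on these libraries where they do the work, as an engineer would, in place of code of your own. Each camera call takes 0.05 s, during which the arm holds its last target. There are 200 camera calls.

TASK

Bring the next stone seat round on the ring indexer: with a fingertip against the side of its finger pin, gently push the click-stop dial clockwise (seen from above) exactly four clicks on from where it stands, and let it rest in that click. Then push the lock lever outwards, away from the dial, fully home against its stop. Only push: pinch and lift nothing, and leave the other things on the bench where they are.

Things in the scene. Friction and masses are not known exactly. Their poses are not given: they have to be found in the camera images.
- indexer: The ring indexer, fixed to the bench: low grey oblong housing, 112 mm (its x) by 196 mm (y), 30 mm high, on a dark foot plate 130 by 220 by 10 mm. Origin on the bench surface; at yaw 0 x points away from the robot, y to the left, z up. In this frame the dial's upright axis is at x 0, y +40 mm, the lever's at x 0, y -75 mm; its stop is a 6 mm stud, top 54 mm above the bench, at x -2, y -100 mm.
- dial_axis (a point): Centre of the dial's flat top face, on its upright turning axis, 43 mm above the bench. The dial is a round aluminium plate, 96 mm in diameter, 11 mm thick, with a knurled rim and 15 dark radial marks, one click apart; in its middle a collet nose with a ring blank, 26 mm across, stands 5 mm above the face.
- dial_pin (a point): Centre of the top of the finger pin, the upright steel pin on the dial near its rim: 10 mm in diameter below a 12 mm rounded head, top 25 mm above the dial's face (68 mm above the bench), axis 38 mm from the dial's axis. Push it sideways below the head. 2 to 5 N take the dial up to the ridge half-way between two clicks; a little past it the dial jumps ahead by itself into the next click.
- dial (a joint): Turn of the dial in rad, growing clockwise seen from above. One click is 0.419 rad (24 degrees); clicks lie at 0, 0.419, 0.838 ... 3.770, end stops just outside. It starts resting in the first click, at 0; the pin then stands beside a small upright steel mark outside the dial's rim, anywhere from the dial's front right to its left front. When let go, a sprung roller draws the dial into the nearest click, unless it is left right on a ridge half-way.
- lock_lever (a joint): Swing of the lock lever in rad: 0 points to the indexer's -x (front); grows counter-clockwise seen from above, swinging outwards (to the indexer's -y, away from the dial) to a hard stop at 1.2, home. Starts between 0 and 0.15. Stiff (about 1 N at the ball moves it), no spring: it stays where it is left.
- lever_ball (a point): Centre of the black ball, 20 mm in diameter, at the end of the lock lever's 8 mm steel arm, 60 mm from its pivot and 54 mm above the bench.
- lever_pivot (a point): Point on the lever's upright pivot axis, at the height of the ball's centre (54 mm above the bench).
- borax_dish: Bystander, loose, to be left alone: white shallow round dish, 72 mm across, 18 mm high; origin at the centre of its underside.
- wax_spool: Bystander, loose, to be left alone: small spool of wire with wooden ends, 44 mm across, 34 mm high; origin at the centre of its underside.
- charcoal_block: Bystander, loose, to be left alone: black oblong block, 64x117x30 mm; origin at the centre of its underside.
- scriber: Bystander, loose, to be left alone: thin brass scriber, 150 mm long, 9 mm thick; origin at the centre of its underside.
- tweezers: Bystander, loose, to be left alone: steel tweezers, 142 mm long, 9 mm high; origin at the centre of its underside.
- borax_cone: Bystander, loose, to be left alone: white round-topped cone, 29 mm across, 41 mm high; origin at the centre of its underside.

How it is judged (in metres and radians):
On the way, in this order (a step that is already met when the one before it is completed fails the run):
1. the dial rests exactly four clicks further clockwise than it started, the lever not yet swung over (value of joint dial between 1.5555 and 1.7955 rad and velocity of joint dial between -0.1 and 0.1 rad/s and value of joint lock_lever below 0.4 rad), for 0.2 s.
2. the lock lever is pushed home (value of joint lock_lever above 1.12 rad), for 0.1 s.
At the end, for the whole second after the job is handed in: the dial rests in the click four on, clockwise, from where it started (within 7 degrees) and the lock lever stands within 0.08 rad of its stop (value of joint dial between 1.5555 and 1.7955 rad and velocity of joint dial between -0.1 and 0.1 rad/s and value of joint lock_lever above 1.12 rad); the robot touches nothing.
It fails at once if the lock lever is swung over while the dial is not four clicks on (value of joint lock_lever above 0.5 rad and not (value of joint dial between 1.5555 and 1.7955 rad)).
It fails at once if the dial or its pin is pinched or forced (more than 18 N) (contact force between the fingers and dial above 18 N).
It fails at once if the lock lever is pinched or forced (more than 25 N) (contact force between the fingers and lock_lever above 25 N).
It fails at once if one of the loose things is moved more than 25 mm or lifted 15 mm (distance of any of borax_dish, wax_spool, charcoal_block, scriber, tweezers, borax_cone from where it was at the start of the episode above 0.025 m or height (world z) of any of borax_dish, wax_spool, charcoal_block, scriber, tweezers, borax_cone above 0.015 m).
It also fails if it takes over 72 s, if anything falls off the work surface, if the arm or the gripper's body presses on something with over 40 N, if the wrist force passes 120 N, or if a joint passes its speed limit or range.

## Working session

There is one attempt and no reset: what is moved stays moved. The work goes in short steps, each a Python script; the robot and the scene stay as the last script left them, time stands still between calls to the robot, and variables do not carry over. Pictures are saved under pics/ and viewed, about 8 in all and at most 12, crops included, and the job is handed in when it is done.

```bash
mkdir -p pics; ls
python3 - <<'E'
from station import *
import cv2
for n in ("scene","top"):
    s=snapshot(n); cv2.imwrite(f"pics/{n}0.png",s["image"][:,:,::-1])
    print(n,s["fx"],s["fy"],s["cx"],s["cy"],s["eye"],s["rotation"])
o=observe();print(o)
E
```

```text
pics
scene 500.227573109767 500.227573109767 278.1081103234097 208.9942260723191 [252.76756403 636.32634968 676.01478613] [-0.66535931  2.60871311 -1.17538438]
top 524.9960675564943 524.9960675564943 273.6596574717018 206.89091189213298 [ 305.1815608    59.83095858 1300.45135727] [-2.08114905  2.14246756 -0.18744487]
{'clock': 0.1, 'q': array([ 1.22278675,  0.5219517 , -0.03631282,  1.59992923,  0.0212052 ,
        1.02108232, -0.11280623]), 'joint_velocities': array([-7.30318965e-04, -4.97975891e-04,  1.79969182e-03, -1.76272486e-03,
       -8.99075990e-05, -4.41730798e-04,  5.47151965e-04]), 'effort': array([ 3.22510161e-03, -9.28495789e+01,  1.98367506e+00, -3.70534122e+01,
        1.81309681e-02,  5.30697449e-03,  9.89782677e-06]), 'tool_pos': array([ 171.28694334, -600.77316549,  230.79292976]), 'tool_rot': array([-3.11038691e+00, -4.34804268e-01,  3.36902334e-04]), 'ft_force': array([ 0.37318832, -0.01967762, -0.13796618]), 'torque': array([0.01475866, 0.01990501, 0.03585338]), 'width': 0.9982636491763769}
```

View pics/scene0.png

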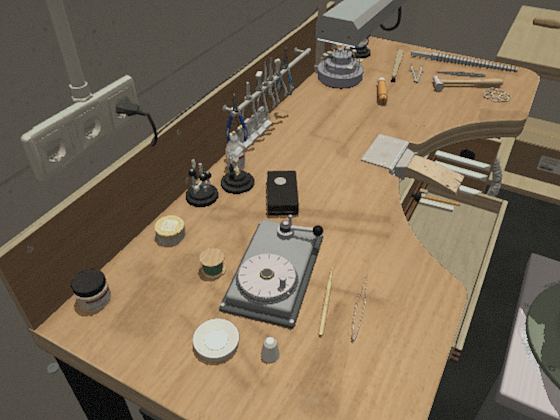

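View pics/top0.png

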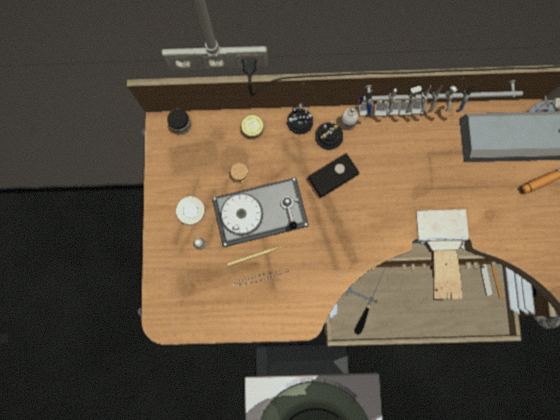

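The scene view shows the dial at about (267,275) with its pin near (283,283), and the lever ball at (318,231). In the top view the dial is at (241,214) and the ball at (292,225). Next I'll enlarge crops of both.

```bash
python3 - <<'E'
import cv2,numpy as np
a=cv2.imread("pics/scene0.png")[215:325,215:335]; b=cv2.imread("pics/top0.png")[170:255,205:315]
a=cv2.resize(a,None,fx=5,fy=5,interpolation=cv2.INTER_CUBIC); b=cv2.resize(b,None,fx=7,fy=7,interpolation=cv2.INTER_CUBIC)
cv2.imwrite("pics/a.png",a);cv2.imwrite("pics/b.png",b)
E
cat > h.py <<'E'
from station import *
import numpy as np, cv2
from scipy.spatial.transform import Rotation as R
from scipy.optimize import least_squares
CAM={"scene":(500.2276,278.108,208.994,[252.76756403,636.32634968,676.01478613],[-0.66535931,2.60871311,-1.17538438]),
"top":(524.996,273.6597,206.8909,[305.1815608,59.83095858,1300.45135727],[-2.08114905,2.14246756,-0.18744487])}
def ray(n,u,v,z):
    f,cx,cy,e,r=CAM[n]; d=R.from_rotvec(r).apply([(u-cx)/f,(v-cy)/f,1]); e=np.array(e)
    return e+d*(z-e[2])/d[2]
def proj(n,P):
    f,cx,cy,e,r=CAM[n]; c=R.from_rotvec(r).inv().apply(np.atleast_2d(P)-np.array(e)); return np.c_[f*c[:,0]/c[:,2]+cx,f*c[:,1]/c[:,2]+cy]
def base(p,yaw,pt):
    c,s=np.cos(yaw),np.sin(yaw); return np.array([p[0]+c*pt[0]-s*pt[1],p[1]+s*pt[0]+c*pt[1],pt[2]])
E
python3 -c "
from h import *
print(ray('scene',267,274,43),ray('top',241,214,43),ray('scene',318,231,54),ray('top',292,225,54))"
```

```text
[534.00235376 160.43540538  43.        ] [537.08866834 157.7830922   43.        ] [499.0196836   37.02200781  54.        ] [504.44249974  34.71625127  54.        ]
```

View pics/a.png

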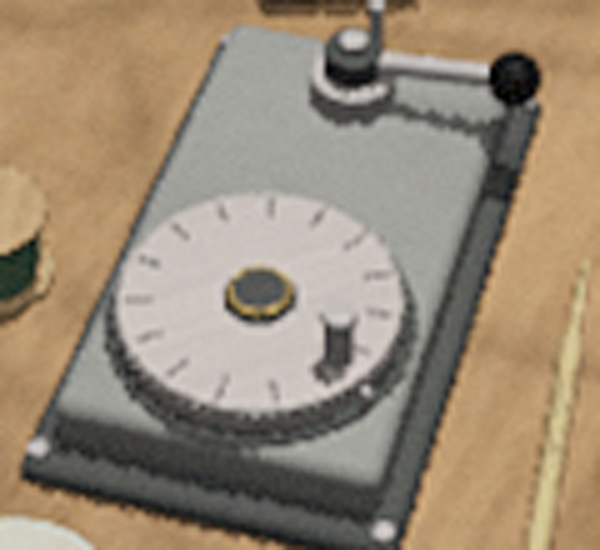

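View pics/b.png

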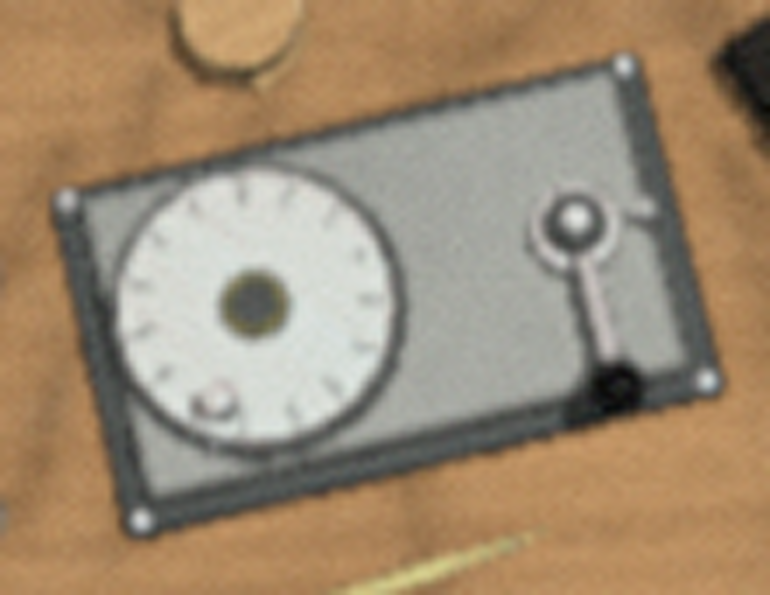

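Crop a shows the collet at (260,290), pin head at (339,320), ball at (515,78) and screws at (38,447) and (385,530). Crop b shows the screws at (67,200), (624,66), (707,380) and (142,521), the collet at (255,304), pin top at (216,402) and ball at (617,384). I'll fit the indexer pose, pin angle and lever angle to these.

```bash
cat > fit.py <<'E'
from h import *
A={"s1":(38,447),"s2":(385,530),"col":(260,290),"pin":(339,318),"ball":(515,78)}
B={"s1":(67,200),"s4":(624,66),"s3":(707,380),"s2":(142,521),"col":(255,304),"pin":(216,402),"ball":(617,384)}
O={("scene",k):np.array([(x+.5)/5-.5+215,(y+.5)/5-.5+215]) for k,(x,y) in A.items()}
O.update({("top",k):np.array([(x+.5)/7-.5+205,(y+.5)/7-.5+170]) for k,(x,y) in B.items()})
def pts(p):
    x,y,w,a,b,th,lv=p   # th: pin azimuth in indexer frame, lv lever
    P={"s1":(a,b,12),"s2":(-a,b,12),"s3":(-a,-b,12),"s4":(a,-b,12),"col":(0,40,48),"pin":(38*np.cos(th),40+38*np.sin(th),67),"ball":(-60*np.cos(lv),-75-60*np.sin(lv),54)}
    return {k:base((x,y),w,v) for k,v in P.items()}
def fit(cams):
    def f(p):
        P=pts(p); return np.concatenate([proj(n,P[k])[0]-o for (n,k),o in O.items() if n in cams])
    return least_squares(f,[535,120,.2,57,102,-2.8,.05])
if __name__=="__main__":
    np.set_printoptions(precision=3,suppress=True)
    for c in (["top"],["scene","top"]):
        r=fit(c); print(c,r.x); 
        print([(k,e) for k,e in zip([k for k in O if k[0] in c],r.fun.reshape(-1,2).round(2).tolist())])
    P=pts(r.x); print(P)
    for k in ("pin","col","ball"):
        z=P[k][2]; print(k,[ray(n,*O[n,k],z) for n in ("scene","top")])
E
python3 fit.py
```

```text
['top'] [548.124 114.805   0.218  59.46  103.028  -3.757  -0.072]
[(('top', 's1'), [-0.41, 0.61]), (('top', 's4'), [-0.6, 0.06]), (('top', 's3'), [-0.49, 0.28]), (('top', 's2'), [-0.5, 0.37]), (('top', 'col'), [1.43, -0.38]), (('top', 'pin'), [0.45, -1.18]), (('top', 'ball'), [0.06, 0.33])]
['scene', 'top'] [545.652 116.554   0.222  59.311 102.711  -3.768  -0.063]
[(('scene', 's1'), [-0.42, 0.17]), (('scene', 's2'), [-0.26, -0.09]), (('scene', 'col'), [0.31, -3.15]), (('scene', 'pin'), [-1.27, -2.64]), (('scene', 'ball'), [-0.82, -0.99]), (('top', 's1'), [-1.02, 1.79]), (('top', 's4'), [-1.49, 0.99]), (('top', 's3'), [-1.25, 1.08]), (('top', 's2'), [-0.96, 1.43]), (('top', 'col'), [0.74, 0.7]), (('top', 'pin'), [-0.36, -0.11]), (('top', 'ball'), [-0.34, 1.19])]
{'s1': array([580.91 , 229.798,  12.   ]), 's2': array([465.195, 203.698,  12.   ]), 's3': array([510.394,   3.309,  12.   ]), 's4': array([626.109,  29.41 ,  12.   ]), 'col': array([536.851, 155.573,  48.   ]), 'pin': array([501.913, 170.518,  67.   ]), 'ball': array([502.913,  33.88 ,  54.   ])}
pin [array([497.514, 174.402,  67.   ]), array([501.622, 169.664,  67.   ])]
col [array([533.871, 161.856,  48.   ]), array([538.635, 157.356,  48.   ])]
ball [array([500.528,  35.497,  54.   ]), array([505.779,  32.955,  54.   ])]
```

The cameras disagree by about 5 mm. The pin stands at roughly 156° world azimuth, so it travels to about 60°. Next I'll check which tool yaws work along the arc, then hover with the gripper shut as a calibration check.

```bash
cat >> h.py <<'E'
def down(psi): return (R.from_euler('z',psi)*R.from_euler('x',np.pi)).as_rotvec()
E
python3 - <<'E'
from h import *
np.set_printoptions(precision=2,suppress=True)
C=np.array([536,158])
for off in (0,90,180,270):
    print(off)
    for az in (195,140,80):
        a=np.radians(az); q=ik([*(C+34*np.array([np.cos(a),np.sin(a)])),50],down(a+np.radians(off))); print(az,q)
command_gripper(0.0)
a=np.radians(195)
for off in (90,270,0,180):
    q=ik([503,150,50],down(a+np.radians(off)))
E
```

```text
0
195 [ 0.02  0.7  -0.57  1.97  0.62  0.65  0.88]
140 [-0.09  0.7  -0.5   1.93  0.54  0.64 -0.06]
80 [-0.03  0.76 -0.6   1.84  0.62  0.74 -1.15]
90
195 [-0.87  0.78  0.68  2.02 -0.83  0.64 -2.52]
140 [ 0.36  1.07 -1.28  1.91  1.15  1.16  1.06]
80 [-0.05  0.75 -0.56  1.84  0.59  0.72  0.45]
180
195 [-0.16  0.66 -0.33  1.98  0.38  0.57 -2.06]
140 [-0.86  0.76  0.59  1.97 -0.71  0.62 -2.07]
80 [ 0.33  1.1  -1.28  1.82  1.16  1.2   1.63]
270
195 [-0.04  0.68 -0.5   1.97  0.54  0.62 -0.63]
140 [-0.08  0.7  -0.51  1.93  0.55  0.65 -1.64]
80 [-0.27  0.7  -0.24  1.85  0.26  0.62 -2.42]
```

Run:
```python
from h import *
a=np.radians(201); p=np.array([536,158])+34*np.array([np.cos(a),np.sin(a)])
goto([*p,230],down(a)); servo_line([*p,90],rate=120)
o=observe(); print(o["clock"],o["tool_pos"],o["tool_rot"],o["ft_force"],o["width"])
im=[]
for n,(x,y,w) in {"scene":(200,190,130),"top":(195,160,130)}.items():
    s=snapshot(n)["image"][:,:,::-1].copy(); cv2.imwrite(f"pics/{n}1.png",s)
    print(n,proj(n,o["tool_pos"]),(proj(n,o["tool_pos"])-[x,y]+.5)*3-.5)
    im.append(cv2.resize(s[y:y+w,x:x+w],None,fx=3,fy=3,interpolation=cv2.INTER_CUBIC))
cv2.imwrite("pics/hov.png",np.hstack(im))
```

```text
5.0583 [504.59058513 145.92031308  90.58633011] [-5.72061649e-01  3.08814055e+00  8.18116830e-05] [ 0.39695446 -0.3575308  -0.4306451 ] -0.00021781061596374852
scene [[287.00769626 254.9214173 ]] [[262.02308877 195.76425189]]
top [[244.63921809 223.87925112]] [[149.91765427 192.63775336]]
```

View pics/hov.png

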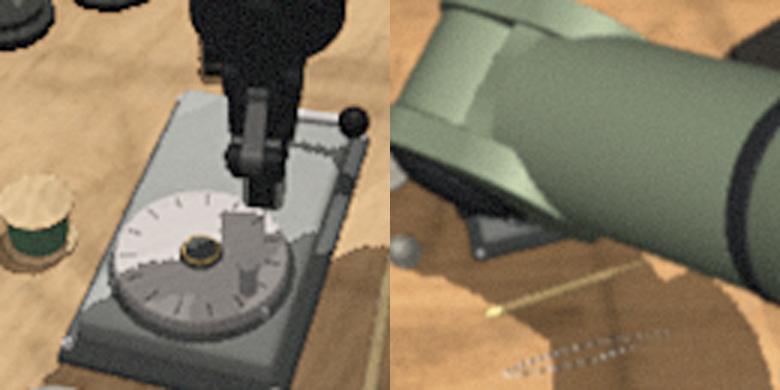

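The scene view shows the fingertip at crop (265,205), against a projection of (262,196) for its centre. That is consistent to about 1–2 px. The pin at (249,270) is well clear on the left. I'll lower the tip and feel for the pin, pushing through the first click only.

```bash
cat >> h.py <<'E'
C=np.array([536.,158.]); RAD=34; Z=50
def arc(az,rate=20,z=Z,rad=RAD):
    a=np.radians(az); servo_line([*(C+rad*np.array([np.cos(a),np.sin(a)])),z],down(a),rate=rate)
def ft(az,f0):
    a=np.radians(az); o=observe(); f=o["ft_force"]-f0; t=np.array([np.sin(a),-np.cos(a)])
    return o["clock"],-f[:2]@t, f[:2]@[np.cos(a),np.sin(a)], f[2]
E
python3 - <<'E'
from h import *
arc(201,60); f0=observe()["ft_force"]; print(f0)
con=None; az=201
while az>150:
    az-=2; arc(az); c,t,r,z=ft(az,f0); print(az,"%.2f t%.2f r%.2f z%.2f"%(c,t,r,z))
    if con is None and t>1.2: con=az
    if max(abs(t),abs(r),abs(z))>9 or (con and az<=con-18): break
E
```

```text
[-0.32000963 -0.17356344 -0.32780979]
199 6.22 t0.21 r-0.16 z0.72
197 6.47 t-0.85 r0.23 z0.58
195 6.72 t0.23 r-0.20 z0.51
193 6.97 t0.28 r-0.86 z0.76
191 7.22 t-0.01 r0.12 z-0.26
189 7.47 t2.96 r-0.45 z0.06
187 7.72 t3.46 r1.18 z0.00
185 7.97 t2.57 r0.21 z-0.47
183 8.22 t1.64 r-0.24 z-0.56
181 8.47 t0.43 r-0.12 z-0.65
179 8.72 t0.77 r-0.60 z0.02
177 8.97 t-0.58 r0.66 z0.85
175 9.22 t0.40 r0.25 z0.61
173 9.47 t0.52 r0.30 z0.24
171 9.72 t-0.57 r0.30 z0.48
```

First click felt: contact at az≈190 and release at ≈181. Continuing through clicks 2 to 4, where I expect contacts at about 166, 142 and 118 and the last release at about 109.

Run:
```python
from h import *
f0=np.array([-.1,-.1,0]); az=171; out=[]
while az>103:
    az-=2; arc(az); c,t,r,z=ft(az,f0); out.append("%d:%.1f/%.1f/%.1f"%(az,t,r,z))
    if max(abs(t),abs(r),abs(z))>9: print("ABORT");break
print(c," ".join(out))
cv2.imwrite("pics/scene2.png",cv2.resize(snapshot("scene")["image"][215:325,215:335,::-1],None,fx=5,fy=5,interpolation=cv2.INTER_CUBIC))
```

```text
18.225 169:-0.2/0.1/-0.1 167:0.6/-0.2/-0.4 165:1.0/0.9/-1.0 163:4.7/1.4/-0.3 161:3.1/0.6/-0.6 159:1.9/-0.1/-1.5 157:1.0/0.6/-1.2 155:0.2/-0.7/-0.1 153:-0.4/-0.1/-0.3 151:-0.1/0.2/-0.0 149:-0.0/-0.3/0.5 147:0.1/-0.4/1.0 145:0.7/-0.8/0.1 143:-0.9/0.2/-0.5 141:1.8/-0.6/-0.2 139:3.6/1.7/0.8 137:3.2/1.1/-0.6 135:2.0/1.8/-0.4 133:1.4/0.5/-1.4 131:1.5/0.2/-1.3 129:-0.1/-0.3/0.3 127:-0.5/-0.4/-0.7 125:-0.3/0.2/-0.3 123:0.2/-0.4/0.1 121:-0.3/-0.2/0.8 119:0.0/-0.1/0.3 117:0.3/-0.4/0.2 115:2.8/1.0/0.5 113:3.4/1.4/1.0 111:3.2/1.6/-0.5 109:1.5/0.7/-1.2 107:0.6/0.6/0.1 105:-0.1/-0.3/-0.8 103:-0.2/-0.2/0.3
```

View pics/scene2.png

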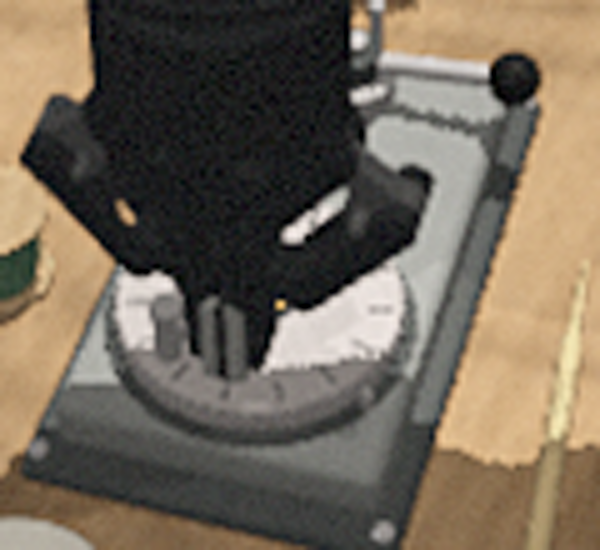

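Four force peaks spaced 24° apart. The picture shows the pin at crop (168,305), standing free of the finger, which is at (225,340). I'll back off, lift, hover beside the lever ball, then verify the pin angle.

Run:
```python
from h import *
arc(115,60); a=np.radians(115); servo_line([*(C+34*np.array([np.cos(a),np.sin(a)])),120],rate=120)
P=np.array([560.,46.]); a=np.radians(155)
p=P+55*np.array([np.cos(a),np.sin(a)])
servo_line([*p,120],down(a),rate=120)
o=observe(); print(o["clock"],o["tool_pos"],o["q"])
i=snapshot("scene")["image"][215:325,215:335,::-1].copy()
for k in range(3,6):
    th=np.radians(156-24*k); q=[*(C+38*np.array([np.cos(th),np.sin(th)])),67]
    print(k,(proj("scene",q)[0]-215+.5)*5-.5)
cv2.imwrite("pics/scene3.png",cv2.resize(i,None,fx=5,fy=5,interpolation=cv2.INTER_CUBIC))
for az in (155,200,240):
    a=np.radians(az); print(az,ik([*(P+55*np.array([np.cos(a),np.sin(a)])),47],down(a)).round(2))
```

```text
20.5167 [510.0920453   69.77033306 119.83887108] [ 0.30122403  0.6084378  -0.75390072  1.95759989  0.57522239  0.80168796
  0.35511081]
3 [189.70250195 314.27353655]
4 [157.34805087 286.97885807]
5 [143.47664434 252.40588594]
155 [ 0.23  0.72 -0.66  1.99  0.7   0.67  0.25]
200 [ 0.43  0.77 -0.83  2.    0.85  0.76  0.99]
240 [ 0.57  0.87 -0.99  1.94  0.96  0.9   1.69]
```

View pics/scene3.png

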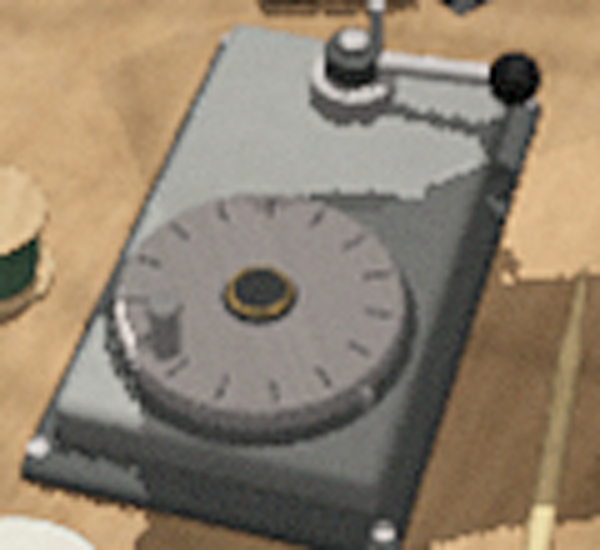

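The pin now covers the mark that was at (148,333), four marks clockwise of its start, and (325,378) is uncovered, so the dial is exactly four clicks on. The ball is still at (515,78). Now the lever.

Run:
```python
from h import *
P=np.array([560.,46.])
def mv(az,rate=25,z=47):
    a=np.radians(az); servo_line([*(P+55*np.array([np.cos(a),np.sin(a)])),z],down(a),rate=rate)
mv(155,70); f0=observe()["ft_force"]; print(f0); az=155; out=[]; hit=None
while az<246:
    az+= 2 if az<226 else .6
    mv(az); c,t,r,z=ft(az,f0); t=-t; out.append("%.1f:%.1f/%.1f/%.1f"%(az,t,r,z))
    if abs(t)>5 or max(abs(r),abs(z))>6: print("STOP");break
print(c," ".join(out)); print(observe()["tool_pos"])
```

```text
[-0.5102541  -0.69634919 -0.49442629]
STOP
37.0083 157.0:-0.5/-0.2/-0.2 159.0:1.5/0.4/1.1 161.0:1.6/-0.3/0.0 163.0:0.4/-0.1/0.9 165.0:1.2/-0.5/0.8 167.0:1.7/-1.3/-0.5 169.0:1.3/0.2/0.7 171.0:0.3/-0.9/0.1 173.0:0.8/-0.5/-0.0 175.0:1.6/-1.2/0.5 177.0:0.8/-0.9/0.8 179.0:0.7/-1.6/0.6 181.0:1.1/-0.6/0.1 183.0:-0.3/-0.8/1.7 185.0:1.7/-0.9/0.4 187.0:0.9/-0.0/0.4 189.0:0.8/-0.3/1.1 191.0:0.1/-1.2/1.0 193.0:-0.3/-0.3/1.1 195.0:0.9/-0.5/1.1 197.0:1.0/-1.6/1.3 199.0:1.1/-1.3/0.3 201.0:1.5/-1.5/-0.3 203.0:0.1/-0.4/1.0 205.0:-0.1/-1.0/-0.2 207.0:-0.5/-0.1/1.5 209.0:0.4/-1.4/0.2 211.0:0.6/-0.9/-0.1 213.0:0.6/-0.9/-0.8 215.0:-0.6/-1.3/0.1 217.0:0.6/-2.0/0.8 219.0:-0.0/-0.8/1.0 221.0:0.4/-1.1/1.2 223.0:1.2/-0.9/0.5 225.0:0.1/-0.9/0.7 227.0:0.3/0.2/0.4 227.6:0.3/-0.6/0.8 228.2:-0.1/-0.7/1.5 228.8:0.2/-0.6/1.1 229.4:0.9/-2.1/0.0 230.0:0.3/-0.9/0.3 230.6:-0.1/-0.8/0.7 231.2:1.1/-0.5/0.6 231.8:0.9/-0.4/1.4 232.4:0.2/-0.4/-0.3 233.0:0.7/-0.4/0.6 233.6:0.6/-2.1/0.5 234.2:1.0/-1.2/0.4 234.8:0.3/-0.6/0.7 235.4:0.0/-0.1/1.8 236.0:1.0/-1.4/1.1 236.6:0.9/-0.3/-0.1 237.2:0.8/-1.2/0.7 237.8:0.2/-0.4/0.5 238.4:1.4/0.0/1.1 239.0:0.5/-0.7/0.8 239.6:1.2/-1.6/1.1 240.2:-0.4/-0.1/0.8 240.8:1.1/0.2/1.8 241.4:3.3/-0.6/1.6 242.0:5.3/0.2/2.6
[533.61362373  -2.46722496  46.84699275]
```

I felt the hard stop at az≈241 (5 N, expected ≈239). Backing off, retreating up and clear of the camera view, and checking.

Run:
```python
from h import *
P=np.array([560.,46.])
a=np.radians(227); p=P+55*np.array([np.cos(a),np.sin(a)])
servo_line([*p,47],rate=60); servo_line([*p,200],rate=150)
set_joints([1.223,0.521,-0.036,1.599,0.021,1.021,-0.113])
print(observe()["clock"],observe()["tool_pos"])
S=snapshot("scene")["image"][:,:,::-1]; T=snapshot("top")["image"][:,:,::-1]
cv2.imwrite("pics/end.png",np.hstack([cv2.resize(S[205:365,200:360],(400,400),interpolation=cv2.INTER_CUBIC),cv2.resize(T[150:290,180:320],(400,400),interpolation=cv2.INTER_CUBIC)]))
```

```text
41.0583 [ 172.17137845 -600.98081273  231.48883691]
```

View pics/end.png

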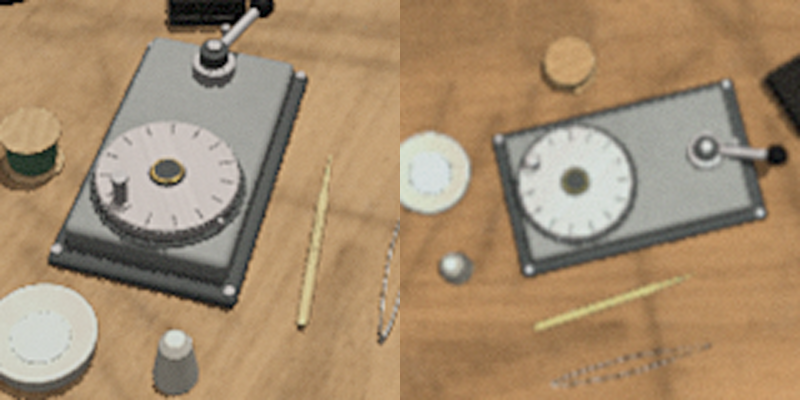

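The final view shows the pin at (118,185) in the scene half, four marks on. The lever is swung outwards against the stud with its ball at (777,155) in the top half, and the loose things are where they were.

```bash
python3 -c "
from station import *
finish_job()"
```

```text
the job is handed in; nothing more can be done
```

I pushed the dial four clicks clockwise, then pushed the lock lever out to its stop, and handed the job in. I used the shut fingertips throughout. `finish_job()` reports no verdict, so whether it passed is not confirmed here.

- **Dial:** I felt four separate force peaks, each about 3.4–4.7 N and 24° apart. The pictures afterwards show the pin on the fourth mark clockwise from its start.
- **Lever:** It swung over with at most about 2 N until the hard stop, where the force rose to 5.3 N and I stopped. The final top view shows it outwards against the stud. I judged this by eye and did not measure the lever angle exactly.
- **Bench:** The other things look unmoved in the final picture. The arm went back to its start pose at 41 s of the 72 s allowed, touching nothing.

**Disagreements:** The two cameras put the same points up to about 6 mm apart, more than the stated 2 mm. I relied on touch for the actual contacts. The lever stop came about 3° later than I had calculated, which is within that position error.

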